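# Feed a turned foot blank down the borer's chute to the escapement stop

## Task

Take the middle-sized turned foot blank (50 mm body, spigot on top) off the carry board, lay it flat and spigot up in the upper end of the sloped feed chute, and slide it down past the sprung pressure shoe until it rests against the stop finger of the escapement, then let go. Push firmly enough to bring it right up to the stop but gently enough not to force the sprung stop finger, and leave everything else on the bench where it is.

Things in the scene. Friction and masses are not known exactly. Their poses are not given: they have to be found in the camera images.
- foot_mid (a point): the blank to feed: plain turned wood, straight round body 50 mm diameter, 40 mm high, with a spigot 20 mm diameter, 20 mm high on top (60 mm in all, about 80 g). Stands upright on the carry board beside two other blanks, in any of the three places. Point: on its axis, 30 mm above its underside, half-way up; z axis up out of the spigot
- board: plywood carry board, 270 x 110 mm and 12 mm thick, that the three blanks stand on in a row along its x axis, 80 mm apart; a 12 mm high strip across each end. Origin: middle of its underside, top face 12 mm above
- lane: the chute's lane, sloping 14 degrees. x axis straight downhill, y across it towards fence and escapement, z square to its floor. Origin on the floor at the loading spot. Floor z = 0 from x = -70 to 255 mm. Fence 16 mm high, face at y = 26, x = -70 to 195. Near rail 16 mm high, face at y = -31, x = -70 to 65 (loading end 57 mm wide). A blank laid here stays and must be pushed
- shoe_in (a point): where the pressure shoe begins: on the lane floor's middle line, 75 mm down the lane (axes as the lane). The shoe is a sprung bar on the near side, 6 to 26 mm above the floor. It tapers in over 50 mm, then stays at y = -20.5 mm for 112 mm; it gives way 3.5 mm, pressing the blank on the fence with 2 N, so pushing takes 1.5 to 4 N from there on, more if pushed askew. Bracket behind it 26 mm high, to y = -74 mm
- seat (a point): point on the lane floor's middle line, 195 mm down the lane (axes as the lane): the middle of the range in which the stop finger is set. The finger's uphill face stands anywhere from 15 mm uphill to 15 mm downhill of this point; its setting is not measured and has to be found by feel or by sight. The seated blank's axis is 25 mm uphill of the face, at y = +1 mm
- gate: the escapement. Origin: on the fixed slotted plate (135 x 50 mm, axes as the lane), at x = 180, y = 72, z = 2 mm of the lane. A carriage clamped in the slot carries a steel rocker, up to 42 mm above the lane floor; its stop finger crosses the lane, 5 to 42 mm above the floor; its hold-back finger stays outside y = 48 mm. The stop finger is sprung: firm up to about 14 N, then it swings open
- bigfoot_mid (a point): bystander on the carry board: a larger blank, body 65 mm diameter and 30 mm high, spigot 20 mm diameter and 20 mm high. Its middle, 25 mm above its underside
- knob_mid (a point): bystander on the carry board: a small knob blank, body 32 mm diameter and 34 mm high, spigot 14 mm diameter and 14 mm high. Its middle, 24 mm above its underside
- spirit: bystander: amber glass bottle, 68 mm diameter, 190 mm high. Origin: centre of its underside
- tub: bystander: round clear tub with a lid, 96 mm diameter, 70 mm high. Origin: centre of its underside
- mallet: bystander: wooden mallet 280 mm long lying on the bench. Origin: on its underside
- brush: bystander: brush 200 mm long lying on the bench. Origin: on its underside
- sandblock: bystander: cork sanding block 70 x 110 x 35 mm. Origin: centre of its underside
Things that resemble listed ones, but are neither listed nor needed, are in the scene too. What is shaped like the part that bears foot_mid but green or white is not meant.

How it is judged:
By the outcome, as a careful person would: the job done as asked, in the order asked, and still so for the second after the job is handed in, with the robot touching nothing.
It also fails if it takes over 64 s, if anything falls off the work surface, if the arm or the gripper's body presses on something with over 40 N, if the wrist force passes 120 N, or if a joint passes its speed limit or range.

## Robot

A 6-joint arm with a two-finger parallel gripper is mounted at the origin on the work surface. World frame = base frame: x ahead of the robot, y to its left, z up, the work surface at z = 0. Lengths are in m, angles in rad, forces in N, time in s.
With the tool pointing down it reaches from about 0.3 to 0.775 m from the base axis. Payload 14.6 kg.
Tool frame: the origin (TCP) lies midway between the tips of the shut fingers; the grasp point (between the pads) lies 19 mm behind it; x points along the fingers, z is the direction in which the jaws open and shut, and the axes are right-handed (so a half turn about x gives the same grasp; the last joint's range is limited). The gripper opens to 94 mm and grips with 3 to 60 N. Pads are 16 mm wide; open, the fingers measure 119 mm over their backs; the gripper's body (75 mm by 177 mm) begins 78 mm behind the grasp point.
Start: joints at [-1.349, 0.3, 1.521, -0, 1.321, -0.067], TCP at [0.157, -0.527, 0.205] pointing down, gripper open.
Joint ranges: [-3.03, 3.03], [-0.79, 2.21], [0.23, 2.52], [-1.04, 4.18], [0, 3.07], [-2.55, 2.55]. Speed limits (rad/s): [2.22, 2.22, 2.57, 3.14, 3.14, 3.14].

## Interface

Orientations are given as a unit quaternion [w, x, y, z].
In Python, from workcell import env, vision gives the robot as it stands.
- The arm moves only by the shell command python3 -m crank 'ROWS' [FORCE]. ROWS is JSON, a list that holds one entry, the list of rows, each a list of 7 numbers: the turn, a rotation vector about the tool's x, y, z in degrees, then the shift along the tool's x, y, z in cm, then the closure, from 0 (fully open) to 1 (shut). A call has 1 to 8 rows; each row shifts and turns the commanded pose from where the row before left it, along the tool's axes as they then stand; what a row does not reach is not made up. A row lasts 1/10 s, in which the tool goes at most 50 mm and 8.59 degrees, less where a joint would pass 70% of its speed; a pose out of reach is approached as far as the arm can. A call is refused whole if a number of a shift passes 5 or a number of a turn 8.59, either way. A call with a gripper value outside its range is refused whole. The fingers move at their own pace and stop on an object; FORCE is the grip in N (left out, the last holds). Time passes only in rows, so rows that do not move let the fingers close. It gives the time, the measured TCP pose, the force and the opening at its end, in the units of the state.
- env.read_state(): the state, without advancing time (a new reading comes with each control period).
- vision.get_image(name): name is "scene" or "top"; returns a dict with "image" (384x512x3 uint8, blue, green, red), "range_z" (384x512 float32, m along the optical axis (not along the pixel's ray), 0 where there is no reading), "fx", "fy", "cx", "cy" (pixels), "view" (4x4, takes a point from world to camera coordinates). Camera axes: x right, y down, z forward; pixel columns grow to the right and rows downward; lengths in m; the calibration is good to about 2 mm. A picture is of the moment at which its call begins.
- env.close_job(): hands the job in, once; it reports no verdict.
The state is a dict: "clock": time; "qpos": joint angles; "dq": joint speeds; "joint_torque": joint torques, N m; "tcp_pos": TCP position; "tool_rot": TCP orientation; "force": force on the tool from outside, world axes, zero at the start; "ft_torque": the same for the moment, N m; "opening": finger opening in m.
Only numpy, scipy, OpenCV 4.12 (cv2) and the standard library are available. Lean on these libraries where they do the work, as an engineer would, in place of code of your own. Each camera call takes 0.05 s, during which the arm holds its last target.

## Working session

There is one attempt and no reset: what is moved stays moved. The work goes in short steps, Python scripts to look and compute and a shell command to move; the robot and the scene stay as the last step left them, time stands still between calls to the robot, and variables do not carry over. Pictures are saved under pics/ and viewed, and the job is handed in when it is done.

```bash
ls; mkdir -p pics
python3 - <<'E'
from workcell import env, vision
import cv2,numpy as np
for n in("scene","top"):
    d=vision.get_image(n); cv2.imwrite(f"pics/{n}0.png",d["image"]); np.savez(f"{n}0.npz",**d)
    print(n,d["fx"],d["cx"],d["cy"],np.round(d["view"],3).tolist())
print(env.read_state())
E
```

```text
pics
scene 419.4274722740339 260.20086429441847 193.5940060163813 [[0.779, 0.628, -0.007, -0.376], [0.545, -0.681, -0.49, -0.247], [-0.312, 0.377, -0.872, 1.796], [0.0, 0.0, 0.0, 1.0]]
top 375.0905734112544 258.96019248959243 192.75627702493767 [[0.014, -1.0, -0.003, -0.034], [-0.993, -0.013, -0.113, 0.51], [0.113, 0.005, -0.994, 1.175], [0.0, 0.0, 0.0, 1.0]]
{'clock': 0.1, 'qpos': array([-1.34859656e+00,  3.00412765e-01,  1.52153567e+00, -8.27478271e-07,
        1.32069649e+00, -6.65896891e-02]), 'dq': array([ 0.00126268,  0.00042447, -0.00108585,  0.00093407, -0.00014858,
       -0.00014889]), 'joint_torque': array([ 3.32230527e-03, -5.32639790e+01, -3.53281832e+01,  7.09921564e-02,
        2.34986236e-02, -7.03351498e-05]), 'tcp_pos': array([ 0.15658453, -0.52698665,  0.20493754]), 'tool_rot': array([ 0.56646039,  0.42309134,  0.5670262 , -0.42260812]), 'force': array([-0.17741954, -0.61154093, -0.35493484]), 'ft_torque': array([-0.03124287, -0.03489632,  0.02476913]), 'opening': 0.09433426446934662}
```

View pics/scene0.png

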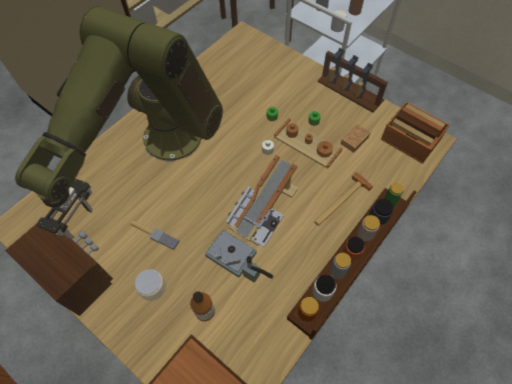

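View pics/top0.png

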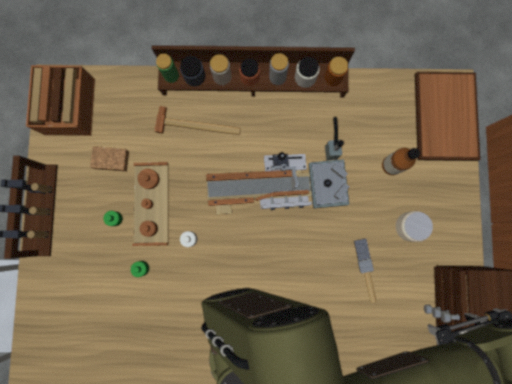

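The board (top view, about (150,204)) holds three wooden blanks: (148,179), (147,203) and (148,229). The green ones at (112,218) and (139,268) and the white one at (188,239) are decoys. I'll enlarge this area to tell the blanks apart.

Run:
```python
import cv2,numpy as np
t=cv2.imread("pics/top0.png");s=cv2.imread("pics/scene0.png")
a=cv2.resize(t[155:255,120:200],None,fx=6,fy=6,interpolation=cv2.INTER_CUBIC)
cv2.imwrite("pics/c1.png",a)
cv2.imwrite("pics/c2.png",cv2.resize(t[145:220,200:355],None,fx=5,fy=5,interpolation=cv2.INTER_CUBIC))
cv2.imwrite("pics/c3.png",cv2.resize(s[95:280,200:350],None,fx=3.2,fy=3.2,interpolation=cv2.INTER_CUBIC))
```

```text
(no output)
```

View pics/c1.png

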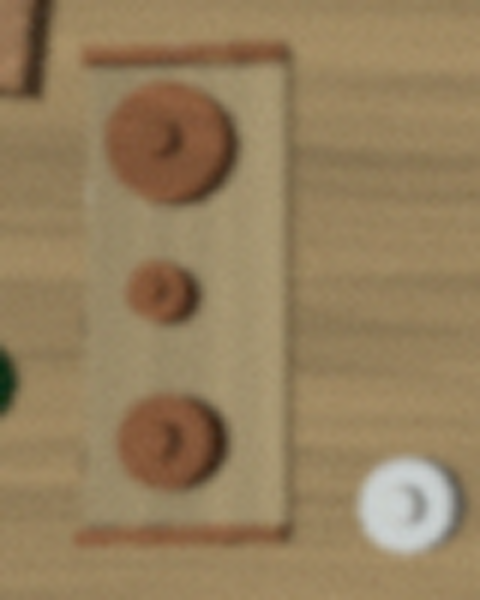

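View pics/c2.png

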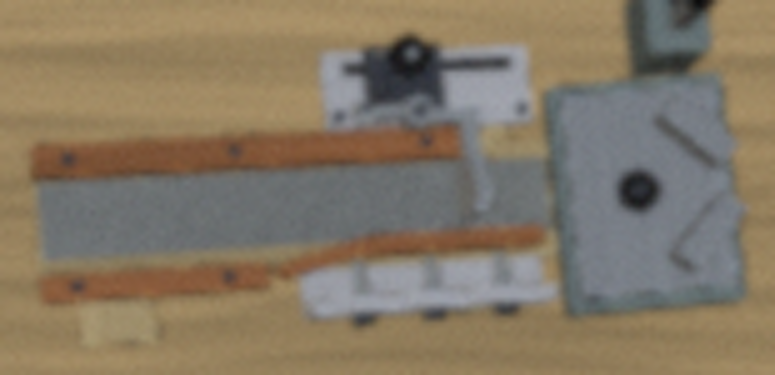

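View pics/c3.png

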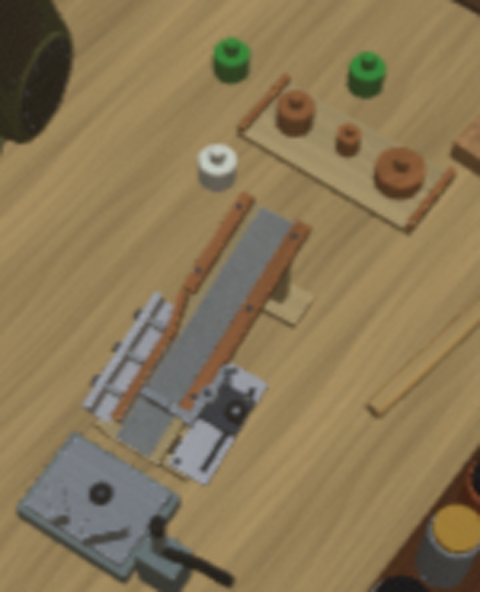

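The three candidates are (148,179), about 22 px wide and so about 65 mm (bigfoot); (147,203), about 12 px and 32 mm (knob); and (148,229), about 17.5 px and 50 mm. The last is plain wood on the board, so it is foot_mid. Now I'll measure the positions from depth.

```bash
cat > h.py <<'E'
import numpy as np,cv2
def load(n): return dict(np.load(n))
def cloud(d):
    z=d["range_z"];v,u=np.mgrid[:384,:512]
    P=np.stack([(u-d["cx"])/d["fx"]*z,(v-d["cy"])/d["fy"]*z,z],-1)
    V=d["view"];W=(P-V[:3,3])@V[:3,:3]; W[z==0]=np.nan
    return W
def proj(d,p):
    V=d["view"];c=V[:3,:3]@np.asarray(p)+V[:3,3];return d["fx"]*c[0]/c[2]+d["cx"],d["fy"]*c[1]/c[2]+d["cy"]
E
python3 - <<'E'
from h import *
for n in("top","scene"):
    d=load(n+"0.npz");W=cloud(d)
    z=W[...,2]
    # blanks area by world
    for nm,c in(("foot",(.41,.26)),):
        pass
    m=(W[...,0]>.3)&(W[...,0]<.7)&(W[...,1]>.2)&(W[...,1]<.32)
    print(n,"z hist bench",np.nanmedian(z[m&(z<.006)]),"board",np.nanmedian(z[m&(z>.006)&(z<.018)]))
    mm=(m&(z>.035)).astype(np.uint8)
    k,l,st,c=cv2.connectedComponentsWithStats(mm)
    for i in range(1,k):
        if st[i,4]<15: continue
        q=W[l==i]; print(n,st[i].tolist(),np.round(c[i],1),"x",np.round([q[:,0].min(),q[:,0].max()],4),"y",np.round([q[:,1].min(),q[:,1].max()],4),"z",np.round(np.percentile(q[:,2],[5,50,95,100]),4))
        qq=q[(q[:,2]>np.percentile(q[:,2],100)-.01)];print("  spigot",np.round(qq.mean(0),4),len(qq))
# lane floor from top
d=load("top0.npz");W=cloud(d)
q=W[180:196,212:288].reshape(-1,3);q=q[~np.isnan(q[:,0])]
for _ in range(4):
    c=q.mean(0);n=np.linalg.svd(q-c)[2][2];n*=np.sign(n[2]);r=(q-c)@n;q=q[abs(r)<max(.003,2*r.std())]
print("plane",c,n,np.degrees(np.arccos(n[2])),r.std(),len(q))
E
```

```text
top z hist bench -0.0004062429770138737 board 0.011435333614471176
top [151, 170, 7, 17, 88] [153.3 177.9] x [0.5262 0.5785] y [0.3009 0.3197] z [0.0365 0.0416 0.0456 0.0477]
  spigot [0.5532 0.3114 0.0419] 81
top [146, 220, 10, 16, 113] [150.4 227.8] x [0.3712 0.4179] y [0.2972 0.3197] z [0.0411 0.0512 0.0701 0.0743]
  spigot [0.3936 0.3165 0.0695] 12
top [180, 231, 7, 16, 73] [183.  238.2] x [0.3384 0.3853] y [0.2001 0.2199] z [0.0372 0.0406 0.059  0.0632]
  spigot [0.362  0.2038 0.0587] 10
scene z hist bench 4.5940658178493515e-05 board 0.011708051357382974
scene [287, 124, 10, 12, 75] [291.1 129.9] x [0.3739 0.4203] y [0.2947 0.3198] z [0.0377 0.0514 0.0713 0.0781]
  spigot [0.3959 0.3162 0.0736] 6
scene [264, 140, 10, 8, 26] [270.2 142.5] x [0.3398 0.3885] y [0.2004 0.2236] z [0.0361 0.0409 0.062  0.0641]
  spigot [0.3635 0.2025 0.0598] 6
scene [317, 146, 13, 9, 53] [322.5 150.6] x [0.5286 0.5847] y [0.2957 0.3196] z [0.0373 0.0422 0.0485 0.0502]
  spigot [0.5571 0.3098 0.0438] 39
plane [0.51948802 0.00733321 0.10181765] [ 0.02527429 -0.24055972  0.97030522] 13.99775020364521 0.00180610290551335 1013
```

Run:
```python
from h import *
np.set_printoptions(linewidth=250)
d=load("top0.npz");W=cloud(d)
print((W[160:214,206:330:6,2]*1000).round().astype(int))
```

```text
[[ 1  1  0 ...  0  2 -1]
 [-2  2 -2 ... -2 27 32]
 [-1 -2 -4 ... 33 30 29]
 ...
 [-1 -1 12 ...  3 -6  0]
 [-1 -7 11 ... -1  0  0]
 [ 1  0  9 ...  3  1 -1]]<stdin>:4: RuntimeWarning: invalid value encountered in cast
```

```bash
cat >> h.py <<'E'
def warp(d,T,h,x0,x1,y0,y1,s):
    # T 4x4 lane->world ; plane z=h(lane); out px: col=(x-x0)*s,row=(y1-y)*s  (mm)
    V=d["view"]@T
    K=np.array([[d["fx"],0,d["cx"]],[0,d["fy"],d["cy"]],[0,0,1]])
    A=np.array([[1/s,0,x0],[0,-1/s,y1],[0,0,h*1.],[0,0,1000]])/1000
    H=K@V[:3]@A
    return cv2.warpPerspective(d["image"],np.linalg.inv(H),(int((x1-x0)*s),int((y1-y0)*s)),flags=cv2.INTER_CUBIC)
def lane_T(o,yaw,slope=14):
    a=np.radians(slope);c,s=np.cos(yaw),np.sin(yaw)
    x=np.array([c*np.cos(a),s*np.cos(a),-np.sin(a)]);y=np.array([-s,c,0]);z=np.cross(x,y)
    T=np.eye(4);T[:3,:3]=np.stack([x,y,z],1);T[:3,3]=o;return T
E
cat > prov.py <<'E'
from h import *
c=np.array([.51949,.00733,.10182]);yaw=np.arctan2(-.9945,.1045)
T=lane_T(c,yaw)
for n in("top","scene"):
    d=load(n+"0.npz")
    for h in(0,16):
        im=warp(d,T,h,-140,240,-100,110,2)
        for i in range(0,380,20): cv2.line(im,(i*2,0),(i*2,6 if i%100!=40 else 14),(0,255,255),1)
        for i in range(0,210,10): cv2.line(im,(0,i*2),(6 if (110-i)%50 else 16,i*2),(0,255,255),1)
        cv2.imwrite(f"pics/w_{n}{h}.png",im)
E
python3 prov.py
```

```text
(no output)
```

View pics/w_top16.png

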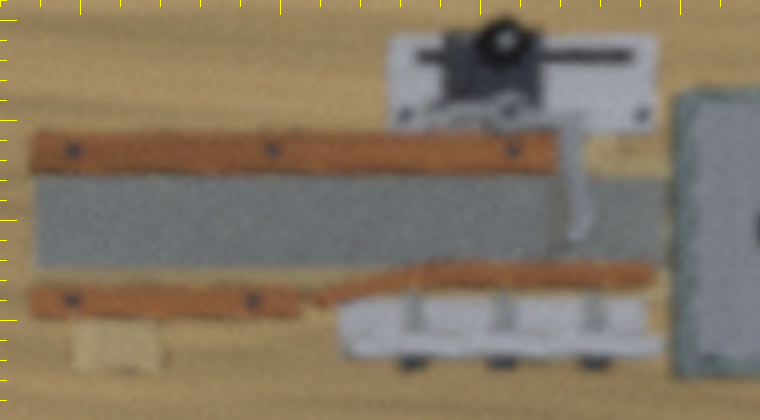

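View pics/w_scene16.png

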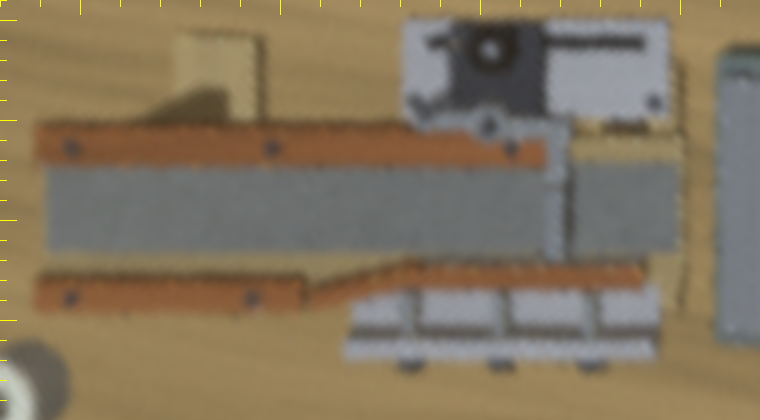

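```bash
cat > ov.py <<'E'
from h import *
import sys
c=np.array([.51949,.00733,.10182]);yaw=np.arctan2(-.9945,.1045)
ox,oy=float(sys.argv[1]),float(sys.argv[2])
T0=lane_T(c,yaw);T=T0.copy();T[:3,3]=(T0@[ox/1e3,oy/1e3,0,1])[:3];np.save("T.npy",T)
L=[([-70,26,16],[195,26,16]),([-70,-31,16],[65,-31,16]),([-70,26,16],[-70,44,16]),([65,-31,16],[65,-44,16]),([195,26,16],[195,44,16]),([-70,-31,16],[-70,-44,16]),
([255,-20,0],[255,20,0]),([125,-20.5,26],[237,-20.5,26]),([-70,-20,0],[-70,20,0]),([112.5,47,2],[247.5,47,2]),([112.5,97,2],[247.5,97,2]),([112.5,47,2],[112.5,97,2]),([247.5,47,2],[247.5,97,2])]
for n,(u0,v0,u1,v1,f) in dict(top=(200,145,330,220,6),scene=(220,150,310,250,6)).items():
    d=load(n+"0.npz")
    im=cv2.resize(d["image"][v0:v1,u0:u1],None,fx=f,fy=f,interpolation=cv2.INTER_CUBIC)
    for a,b in L:
        p=[]
        for q in(a,b):
            u,v=proj(d,(T@np.append(np.array(q)/1e3,1))[:3]);p.append((int((u-u0+.5)*f),int((v-v0+.5)*f)))
        cv2.line(im,p[0],p[1],(0,255,255),1)
    cv2.imwrite(f"pics/ov_{n}.png",im)
    W=cloud(d);Wl=((W-T[:3,3])@T[:3,:3])*1e3
    m=(abs(Wl[...,1])<14)&(Wl[...,0]>-60)&(Wl[...,0]<150)&(abs(Wl[...,2])<15)
    print(n,"floor z median lane",np.median(Wl[m][:,2]),m.sum())
    for lo,hi,y in((-65,60,38),):
        m=(abs(Wl[...,1]-y)<4)&(Wl[...,0]>lo)&(Wl[...,0]<hi)&(abs(Wl[...,2]-16)<12);print(" fence top z",np.median(Wl[m][:,2]))
    m=(abs(Wl[...,1])<12)&(Wl[...,0]>165)&(Wl[...,0]<225)&(Wl[...,2]>20)&(Wl[...,2]<60)
    print(" stop finger pts x",np.round(np.percentile(Wl[m][:,0],[0,10,50,90,100]),1),m.sum(),"z",np.round(np.percentile(Wl[m][:,2],[10,50,90]),1))
print(T.round(4))
E
python3 ov.py -53.5 -0.5
```

```text
top floor z median lane 0.10067141574546218 622
 fence top z 15.490453702579925
 stop finger pts x [186.  187.7 189.8 196.  198.3] 44 z [27.1 40.6 44.1]
scene floor z median lane 0.5060018143930924 402
 fence top z 16.112417467092204
 stop finger pts x [189.4 189.8 194.9 198.8 199.2] 21 z [35.3 42.  44.8]
[[ 0.1014  0.9945  0.0253  0.5136]
 [-0.965   0.1045 -0.2406  0.0589]
 [-0.2419  0.      0.9703  0.1148]
 [ 0.      0.      0.      1.    ]]
```

View pics/ov_top.png

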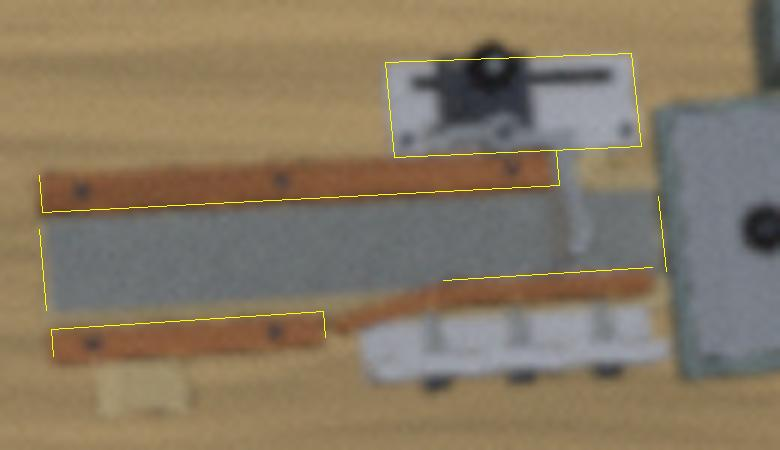

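View pics/ov_scene.png

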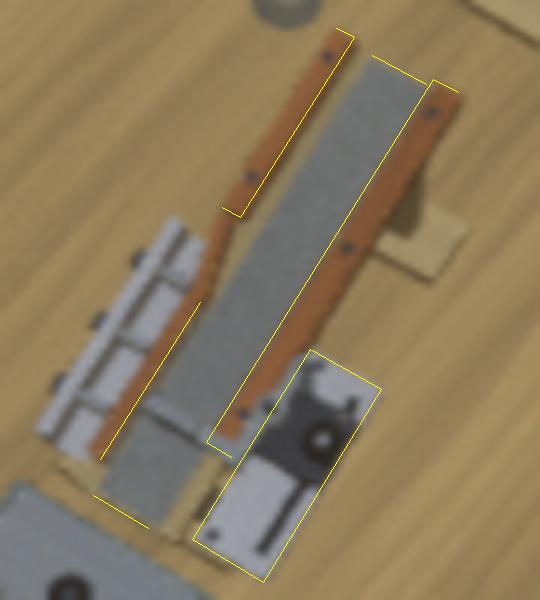

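The overlay fits to about 1 mm, with the real lane roughly 0.7 mm further downhill. The stop finger is near lane x 187–190. Next I'll fix the foot's axis from both cameras and plan the pick.

```bash
python3 ov.py -52.8 -0.4 >/dev/null
python3 - <<'E'
from h import *
from scipy.spatial.transform import Rotation as R
for n in("top","scene"):
    d=load(n+"0.npz");W=cloud(d)
    m=(abs(W[...,0]-.395)<.05)&(abs(W[...,1]-.32)<.05)&(W[...,2]>.042)&(W[...,2]<.085)
    q=W[m]; 
    print(n,"x",q[:,0].min(),q[:,0].max(),"y",q[:,1].min(),q[:,1].max(),"zmed",np.median(q[:,2]))
    top=q[q[:,2]>.062]; print(" spigot",top.mean(0),len(top))
    f=10 if n=="top" else 12
    c=np.array(proj(d,(.395,.32,.06))).astype(int);u0,v0=c[0]-20,c[1]-20
    im=cv2.resize(d["image"][v0:v0+40,u0:u0+40],None,fx=14,fy=14,interpolation=cv2.INTER_CUBIC)
    for (r,z,col) in((25,52,(0,255,255)),(10,72,(255,255,0)),(25,12,(0,255,0))):
        P=[]
        for t in np.linspace(0,6.28,60):
            u,v=proj(d,(.395+r/1e3*np.cos(t),.3205+r/1e3*np.sin(t),z/1e3));P.append([(u-u0+.5)*14,(v-v0+.5)*14])
        cv2.polylines(im,[np.int32(P)],True,col,1)
    cv2.imwrite(f"pics/f_{n}.png",im)
a=cv2.imread("pics/f_top.png")[:, :400];b=cv2.imread("pics/f_scene.png")[:,:400]
cv2.imwrite("pics/f.png",np.hstack([cv2.imread("pics/f_top.png")[80:480,80:480],cv2.imread("pics/f_scene.png")[80:480,80:480]]))
from workcell import env
s=env.read_state();w,x,y,z=s["tool_rot"];M=R.from_quat([x,y,z,w]).as_matrix();print(M.round(3))
print(s["tcp_pos"])
E
```

```text
top x 0.37100029978887716 0.4178911327398661 y 0.29719964842166374 0.3466433230915113 zmed 0.05233828473360976
 spigot [0.39319231 0.32206872 0.07025061] 37
scene x 0.3739351551736956 0.4202787417519243 y 0.29471245481090297 0.34637999617576637 zmed 0.05250110885120805
 spigot [0.39643802 0.31982641 0.07111068] 19
[[-0.     0.959  0.285]
 [ 0.001  0.285 -0.959]
 [-1.     0.    -0.001]]
[ 0.15658453 -0.52698665  0.20493754]
```

View pics/f.png

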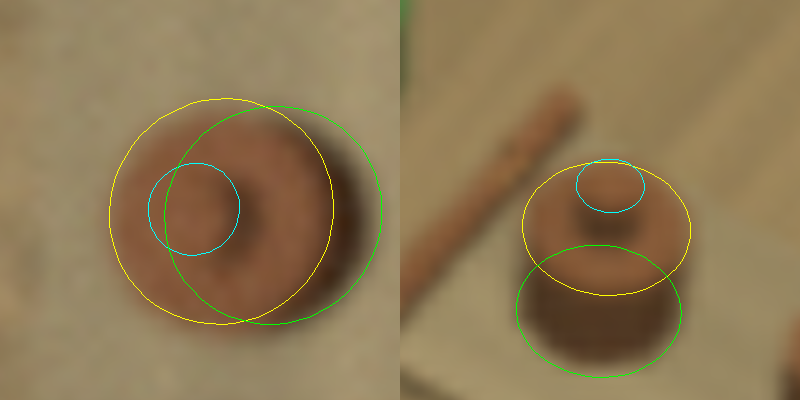

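```bash
cat > go.py <<'E'
from h import *
from workcell import env
from scipy.spatial.transform import Rotation as R
import sys
T=np.load("T.npy")
def st():
    s=env.read_state();w,x,y,z=s["tool_rot"];return s,R.from_quat([x,y,z,w]).as_matrix()
def rep(p,Rt=None):
    s,M=st();p=np.asarray(p)
    print("clk",round(s["clock"],2),"tcp",s["tcp_pos"].round(4),"F",s["force"].round(1),"F_lane",(T[:3,:3].T@s["force"]).round(1),"open",round(s["opening"],4),"q",s["qpos"].round(2))
    print("tcp lane mm",((s["tcp_pos"]-T[:3,3])@T[:3,:3]*1e3).round(1))
    print("shift tool cm",(M.T@(p-s["tcp_pos"])*100).round(2), end=" ")
    if Rt is not None: print("rotvec deg",R.from_matrix(M.T@Rt).as_rotvec(degrees=True).round(2),end=" "); print("shift after turn cm",(Rt.T@(p-s["tcp_pos"])*100).round(2),end="")
    print()
yl=T[:3,1]; 
def frame(x,z):
    return np.stack([x,np.cross(z,x),z],1)
Rdown=frame(np.array([0,0,-1.]),yl)
Rlane=frame(-T[:3,2],yl)
def lane(x,y,z): return (T@[x/1e3,y/1e3,z/1e3,1])[:3]
if __name__=="__main__":
    a=sys.argv; p=[float(v) for v in a[2:5]]
    if a[1]=="w": rep(p,Rdown)
    else: rep(lane(*p),Rlane)
E
python3 -m crank '[[[0,0,0,-5,0,0,0],[0,0,0,-5,0,0,0],[-8.5,0,0,0,0,0,0],[-8.5,0,0,0,0,0,0],[-8.5,0,0,0,0,0,0],[-8.5,0,0,0,0,0,0],[-8.5,0,0,0,0,0,0],[-8.5,0,0,0,0,0,0]]]' 40; python3 go.py w .45 -.15 .3
```

```text
clock: 0.9
tcp_pos: [0.1566, -0.5271, 0.3051]
tool_rot: [0.694, 0.136, 0.694, -0.135]
force: [-0.7, 0.2, -0.6]
opening: 0.094
clk 0.9 tcp [ 0.1566 -0.5271  0.3051] F [-0.7  0.2 -0.6] F_lane [-0.1 -0.7 -0.6] open 0.094 q [-1.35  0.25  1.36  0.    1.54 -0.96]
tcp lane mm [ 482.5 -416.3  316.7]
shift tool cm [ 0.53 45.98 12.99] rotvec deg [-2.81e+01 -1.00e-02 -4.00e-02] shift after turn cm [ 0.51 34.44 33.12]
```

```bash
python3 -m crank '[[[-8.5,0,0,0,0,0,0.5],[-8.5,0,0,0,0,0,0.5],[-8.5,0,0,0,0,0,0.5],[-2.6,0,0,0,0,0,0.5],[0,0,0,0,3.4,3.3,0.5],[0,0,0,0,3.4,3.3,0.5],[0,0,0,0,3.4,3.3,0.5],[0,0,0,0,3.4,3.3,0.5]]]'
python3 -m crank '[[[0,0,0,0,3.4,3.3,0.5],[0,0,0,0,3.4,3.3,0.5],[0,0,0,0,3.4,3.3,0.5],[0,0,0,0,3.4,3.3,0.5],[0,0,0,0,3.4,3.3,0.5],[0,0,0,0,3.4,3.3,0.5],[0,0,0,0,4.5,0,0.5],[0,0,0,0,4.5,0,0.5]]]';  python3 go.py w .3945 .32 .3
```

```text
clock: 1.7
tcp_pos: [0.2753, -0.3772, 0.3052]
tool_rot: [0.706, -0.035, 0.706, 0.035]
force: [0.7, -0.5, 0.2]
opening: 0.0472
clock: 2.5
tcp_pos: [0.4426, -0.065, 0.3047]
tool_rot: [0.706, -0.035, 0.707, 0.035]
force: [1.1, 0.6, 0.9]
opening: 0.047
clk 2.5 tcp [ 0.4426 -0.065   0.3047] F [1.1 0.6 0.9] F_lane [-0.7  1.1  0.7] open 0.047 q [-0.23  0.01  1.63  0.    1.51 -0.33]
tcp lane mm [ 65.7 -83.6 212.3]
shift tool cm [ 0.49 38.79 -0.99] rotvec deg [-0.34 -0.08 -0.03] shift after turn cm [ 0.47 38.79 -0.76]
```

```bash
python3 -m crank '[[[0,0,0,0,4.8,-0.1,0.5],[0,0,0,0,4.8,-0.1,0.5],[0,0,0,0,4.8,-0.1,0.5],[0,0,0,0,4.8,-0.1,0.5],[0,0,0,1,4.8,-0.1,0.5],[0,0,0,3,4.8,-0.1,0.5],[0,0,0,3,4.8,-0.1,0.5],[0,0,0,3,4.8,0,0.5]]]'
python3 -m crank '[[[0,0,0,2,0,0,0.5],[0,0,0,0,0,0,0.5]]]';  python3 go.py w .3945 .32 .12
```

```text
clock: 3.3
tcp_pos: [0.399, 0.2996, 0.2149]
tool_rot: [0.706, -0.035, 0.706, 0.035]
force: [0.7, -0.4, 0.8]
opening: 0.0471
clock: 3.5
tcp_pos: [0.3984, 0.298, 0.1932]
tool_rot: [0.705, -0.036, 0.708, 0.035]
force: [0.6, -0.4, 0.2]
opening: 0.0471
clk 3.5 tcp [0.3984 0.298  0.1932] F [ 0.6 -0.4  0.2] F_lane [0.4 0.5 0.3] open 0.0471 q [ 0.57  0.2   1.68 -0.    1.27  0.47]
tcp lane mm [-262.   -89.6   15.6]
shift tool cm [ 7.31  2.25 -0.13] rotvec deg [-0.25 -0.28  0.14] shift after turn cm [ 7.32  2.23 -0.16]
```

```bash
python3 -m crank '[[[0,0,0,2,2.2,-0.1,0.5],[0,0,0,3,0,0,0.5],[0,0,0,2.3,0,0,0.5],[0,0,0,0,0,0,0.5]]]';  python3 go.py w .3945 .32 .054;python3 - <<'E'
from workcell import vision
import cv2,numpy as np
a=vision.get_image("top")["image"][185:275,105:195];b=vision.get_image("scene")["image"][80:170,245:335]
cv2.imwrite("pics/p1.png",np.hstack([cv2.resize(i,(400,400),interpolation=cv2.INTER_CUBIC) for i in(a,b)]))
E
```

```text
clock: 3.9
tcp_pos: [0.3962, 0.3185, 0.1216]
tool_rot: [0.705, -0.035, 0.707, 0.034]
force: [-0.6, -0.2, 1.2]
opening: 0.0468
clk 3.9 tcp [0.3962 0.3185 0.1216] F [-0.6 -0.2  1.2] F_lane [-0.1 -0.6  1.2] open 0.0468 q [ 0.61  0.3   1.73 -0.    1.12  0.51]
tcp lane mm [-264.8  -89.7  -58.8]
shift tool cm [ 6.76  0.17 -0.13] rotvec deg [-0.41 -0.18  0.1 ] shift after turn cm [ 6.76  0.16 -0.15]
```

View pics/p1.png

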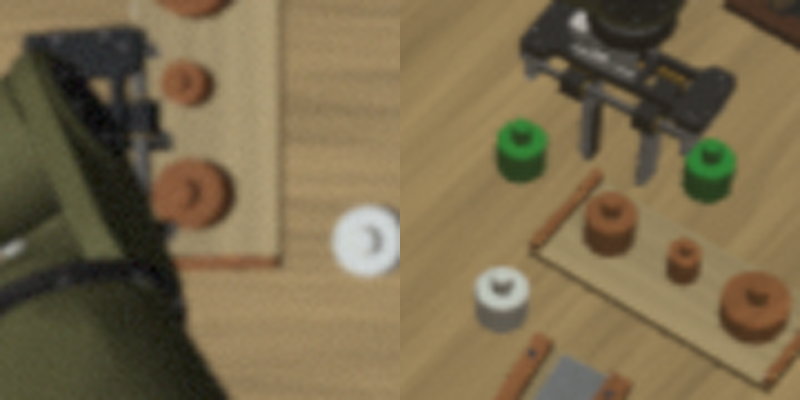

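```bash
python3 -c "
from h import *
for n in('scene0.npz','top0.npz'):
    d=load(n);print(proj(d,(.3962,.3185,.1216)),proj(d,(.3945,.32,.072)))"
```

```text
(np.float64(292.93120472889757), np.float64(117.13014373058823)) (np.float64(292.08203563251504), np.float64(124.50063578657691))
(np.float64(140.60960395789056), np.float64(226.38531578255458)) (np.float64(145.22481275979578), np.float64(227.32583272764458))
```

The finger tips project to (293,117) and the spigot top to (292,124.5), which agrees with the picture. I'll go down and grip the spigot.

```bash
python3 -m crank '[[[0,0,0,0,0.15,-0.15,0.5],[0,0,0,2.5,0,0,0.5],[0,0,0,2.5,0,0,0.5],[0,0,0,1.6,0,0,0.5],[0,0,0,0,0,0,0.5],[0,0,0,0,0,0,0.5]]]';  python3 go.py w .3945 .32 .054
```

```text
clock: 4.6
tcp_pos: [0.3956, 0.3214, 0.0584]
tool_rot: [0.707, -0.035, 0.706, 0.035]
force: [0.2, -0.8, 0.5]
opening: 0.0473
clk 4.6 tcp [0.3956 0.3214 0.0584] F [ 0.2 -0.8  0.5] F_lane [0.7 0.1 0.7] open 0.0473 q [0.61 0.39 1.78 0.   0.97 0.51]
tcp lane mm [-252.3  -90.  -120.9]
shift tool cm [ 0.44 -0.13 -0.13] rotvec deg [-0.36  0.08 -0.04] shift after turn cm [ 0.44 -0.13 -0.13]
```

```bash
python3 -m crank '[[[0,0,0,0.35,-0.1,-0.1,0.5],[0,0,0,0,0,0,0.5],[0,0,0,0,0,0,0.9],[0,0,0,0,0,0,0.9],[0,0,0,0,0,0,0.9],[0,0,0,0,0,0,0.9],[0,0,0,0,0,0,0.9]]]' 45;  python3 go.py w .3945 .32 .054
```

```text
clock: 5.3
tcp_pos: [0.3942, 0.32, 0.0535]
tool_rot: [0.706, -0.035, 0.706, 0.035]
force: [0.7, 0.8, -0.6]
opening: 0.0188
clk 5.3 tcp [0.3942 0.32   0.0535] F [ 0.7  0.8 -0.6] F_lane [-0.6  0.8 -0.8] open 0.0188 q [0.61 0.39 1.79 0.   0.96 0.51]
tcp lane mm [-249.9  -91.6 -125.3]
shift tool cm [-0.05  0.    0.04] rotvec deg [-0.35 -0.    0.  ] shift after turn cm [-0.05  0.    0.04]
```

```bash
python3 -m crank '[[[0,0,0,-1,0,0,0.9],[0,0,0,-3,0,0,0.9],[0,0,0,-5,0,0,0.9],[0,0,0,-5,0,0,0.9],[0,0,0,-3,0,0,0.9],[0,0,0,0,0,0,0.9]]]';  python3 go.py l 0 0 120;python3 - <<'E'
from workcell import vision
import cv2,numpy as np
a=vision.get_image("top")["image"][155:275,85:205];b=vision.get_image("scene")["image"][60:180,235:355]
cv2.imwrite("pics/p2.png",np.hstack([cv2.resize(i,(400,400),interpolation=cv2.INTER_CUBIC) for i in(a,b)]))
E
```

```text
clock: 5.9
tcp_pos: [0.3953, 0.3208, 0.2285]
tool_rot: [0.709, -0.033, 0.704, 0.036]
force: [-0.4, 0.2, -1.6]
opening: 0.0192
clk 5.9 tcp [0.3953 0.3208 0.2285] F [-0.4  0.2 -1.6] F_lane [ 0.2 -0.3 -1.6] open 0.0192 q [0.61 0.19 1.61 0.   1.34 0.51]
tcp lane mm [-292.9  -90.4   44.4]
shift tool cm [ -0.31 -30.19   9.23] rotvec deg [-0.3   0.43 13.78] shift after turn cm [ -7.56 -29.29   9.04]
```

View pics/p2.png

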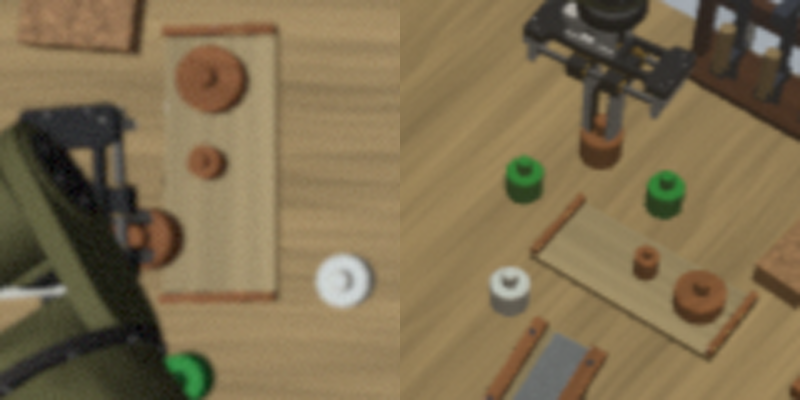

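The blank is held upright in the gripper and the other two are still on the board. Next I tilt to the lane angle and move above the loading spot.

```bash
python3 -m crank '[[[0,0,6.9,0,0,0,0.9],[0,0,6.9,0,0,0,0.9],[0,0,0,-1.1,-4.2,1.3,0.9],[0,0,0,-1.1,-4.2,1.3,0.9],[0,0,0,-1.1,-4.2,1.3,0.9],[0,0,0,-1.1,-4.2,1.3,0.9],[0,0,0,-1.1,-4.2,1.3,0.9],[0,0,0,-1,-4.2,1.3,0.9]]]'; python3 -m crank '[[[0,0,0,-1.1,-3.8,1.2,0.9],[0,0,0,0,0,0,0.9],[0,0,0,0,0,0,0.9]]]';  python3 go.py l 0 0 120
```

```text
clock: 6.8
tcp_pos: [0.4972, 0.0668, 0.225]
tool_rot: [0.696, 0.051, 0.706, 0.119]
force: [0.3, 0.2, -1.6]
opening: 0.019
clock: 7.1
tcp_pos: [0.5127, 0.0301, 0.2265]
tool_rot: [0.696, 0.051, 0.706, 0.119]
force: [0.5, -0.1, -1.1]
opening: 0.0191
clk 7.1 tcp [0.5127 0.0301 0.2265] F [ 0.5 -0.1 -1.1] F_lane [ 0.4  0.4 -1. ] open 0.0191 q [-0.14  0.22  1.58  0.24  1.4  -0.28]
tcp lane mm [-1.000e-01 -3.900e+00  1.153e+02]
shift tool cm [-0.47 -0.    0.39] rotvec deg [-0.47 -0.06  0.15] shift after turn cm [-0.47 -0.01  0.39]
```

```bash
python3 -m crank '[[[-0.4,0,0,2.5,0,0.2,0.9],[0,0,0,2.5,0,0,0.9],[0,0,0,1,0,0,0.9],[0,0,0,0,0,0,0.9],[0,0,0,0,0,0,0.9]]]';  python3 go.py l 0 -1.5 42;python3 - <<'E'
from workcell import vision
import cv2,numpy as np
a=vision.get_image("top")["image"][140:230,195:285];b=vision.get_image("scene")["image"][130:220,230:320]
cv2.imwrite("pics/p3.png",np.hstack([cv2.resize(i,(400,400),interpolation=cv2.INTER_CUBIC) for i in(a,b)]))
E
```

```text
clock: 7.6
tcp_pos: [0.5139, 0.0454, 0.1706]
tool_rot: [0.697, 0.048, 0.705, 0.122]
force: [0.6, -0.5, 0.1]
opening: 0.0188
clk 7.6 tcp [0.5139 0.0454 0.1706] F [ 0.6 -0.5  0.1] F_lane [0.6 0.5 0.2] open 0.0188 q [-0.11  0.27  1.66  0.25  1.27 -0.29]
tcp lane mm [-1.1 -1.2 57.4]
shift tool cm [ 1.54 -0.11 -0.04] rotvec deg [0.11 0.11 0.2 ] shift after turn cm [ 1.54 -0.11 -0.03]
```

View pics/p3.png

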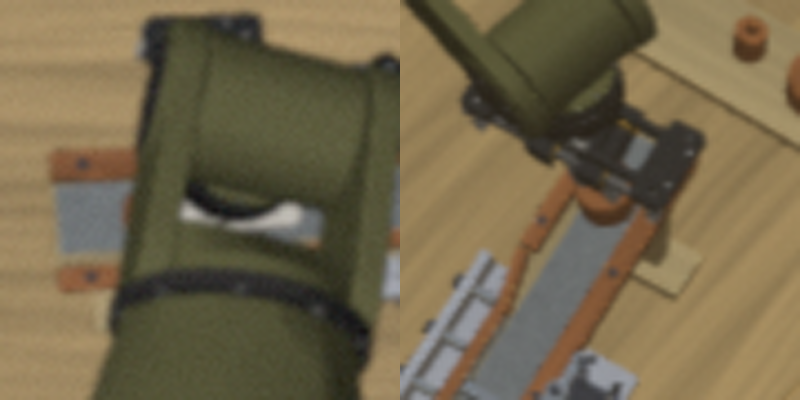

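The blank is between the rails, above the loading spot. I'll lower it gently and watch the force.

```bash
python3 -m crank '[[[0,0,0,1,0,0,0.9],[0,0,0,0,0,0,0.9]]]'|tail -2; python3 go.py l 0 -1.5 42;python3 -m crank '[[[0,0,0,0.3,0,0,0.9],[0,0,0,0,0,0,0.9]]]'|tail -2; python3 go.py l 0 -1.5 42;python3 -m crank '[[[0,0,0,0.2,0,0,0.9],[0,0,0,0,0,0,0.9]]]'|tail -2; python3 go.py l 0 -1.5 42
```

```text
force: [-0.1, 0.8, -0.9]
opening: 0.0189
clk 7.9 tcp [0.5131 0.0475 0.1592] F [-0.1  0.8 -0.9] F_lane [-0.6 -0.1 -1.1] open 0.0189 q [-0.1   0.29  1.67  0.25  1.25 -0.3 ]
tcp lane mm [-0.5 -1.8 45.8]
shift tool cm [ 0.38 -0.05  0.03] rotvec deg [0.04 0.02 0.18] shift after turn cm [ 0.38 -0.05  0.03]
force: [0.8, 0.0, -0.8]
opening: 0.0188
clk 8.1 tcp [0.5134 0.0481 0.1569] F [ 0.8  0.  -0.8] F_lane [ 0.3  0.8 -0.8] open 0.0188 q [-0.1   0.29  1.67  0.25  1.24 -0.3 ]
tcp lane mm [-0.4 -1.4 43.5]
shift tool cm [ 0.15 -0.04 -0.01] rotvec deg [0.05 0.06 0.19] shift after turn cm [ 0.15 -0.04 -0.01]
force: [-0.3, -0.3, -1.1]
opening: 0.0191
clk 8.3 tcp [0.5134 0.0485 0.1551] F [-0.3 -0.3 -1.1] F_lane [ 0.6 -0.3 -1. ] open 0.0191 q [-0.1   0.29  1.68  0.25  1.24 -0.3 ]
tcp lane mm [-0.4 -1.4 41.6]
shift tool cm [-0.04 -0.04 -0.01] rotvec deg [0.05 0.07 0.2 ] shift after turn cm [-0.04 -0.04 -0.01]
```

```bash
for i in 1; do python3 -m crank '[[[0,0,0,0.1,0,0,0.9],[0,0,0,0,0,0,0.9]]]'|tail -2; python3 go.py l 0 -1.5 42|head -2;python3 -m crank '[[[0,0,0,0.1,0,0,0.9],[0,0,0,0,0,0,0.9]]]'|tail -2; python3 go.py l 0 -1.5 42|head -2; done
```

```text
force: [-2.6, -2.3, 4.4]
opening: 0.0189
clk 8.5 tcp [0.5135 0.0486 0.1548] F [-2.6 -2.3  4.4] F_lane [ 0.9 -2.8  4.8] open 0.0189 q [-0.1   0.29  1.68  0.25  1.23 -0.3 ]
tcp lane mm [-0.4 -1.2 41.3]
force: [-6.8, -6.2, 14.3]
opening: 0.0188
clk 8.7 tcp [0.5136 0.0485 0.1547] F [-6.8 -6.2 14.3] F_lane [ 1.8 -7.4 15.2] open 0.0188 q [-0.1   0.29  1.68  0.25  1.23 -0.3 ]
tcp lane mm [-0.3 -1.1 41.2]
```

```bash
python3 -m crank '[[[0,0,0,-0.15,0,0,0.9],[0,0,0,0,0,0,0.9]]]'|tail -2; python3 go.py l 0 -1.5 42|head -2;python3 -m crank '[[[0,0,0,0,0,0,0.7],[0,0,0,0,0,0,0.7],[0,0,0,0,0,0,0.7]]]'|tail -2; python3 go.py l 0 -1.5 42|head -2;python3 -m crank '[[[0,0,0,-0.05,0,0,0.9],[0,0,0,0,0,0,0.9],[0,0,0,0,0,0,0.9],[0,0,0,0,0,0,0.9]]]'|tail -2; python3 go.py l 0 -1.5 42|head -2
```

```text
force: [-0.4, 0.0, -0.2]
opening: 0.0189
clk 8.9 tcp [0.5135 0.0486 0.1549] F [-0.4  0.  -0.2] F_lane [-0.  -0.4 -0.2] open 0.0189 q [-0.1   0.29  1.68  0.25  1.23 -0.3 ]
tcp lane mm [-0.5 -1.2 41.4]
force: [-0.1, -0.1, -0.6]
opening: 0.0278
clk 9.2 tcp [0.5134 0.0487 0.1546] F [-0.1 -0.1 -0.6] F_lane [ 0.2 -0.1 -0.6] open 0.0278 q [-0.1   0.29  1.68  0.25  1.23 -0.3 ]
tcp lane mm [-0.5 -1.3 41.1]
force: [0.3, -0.4, -0.1]
opening: 0.0188
clk 9.6 tcp [0.5135 0.0485 0.1553] F [ 0.3 -0.4 -0.1] F_lane [ 0.4  0.3 -0. ] open 0.0188 q [-0.1   0.29  1.68  0.25  1.24 -0.3 ]
tcp lane mm [-0.5 -1.3 41.8]
```

It lies on the floor and is gripped again with no load. Next I find the fence by feel, so the slide isn't askew.

```bash
python3 -m crank '[[[0,0,0,0,0,0.1,0.9],[0,0,0,0,0,0,0.9]]]'|grep force; python3 go.py l 0 -1.5 42|head -2;python3 -m crank '[[[0,0,0,0,0,0.1,0.9],[0,0,0,0,0,0,0.9]]]'|grep force; python3 go.py l 0 -1.5 42|head -2;python3 -m crank '[[[0,0,0,0,0,0.05,0.9],[0,0,0,0,0,0,0.9]]]'|grep force; python3 go.py l 0 -1.5 42|head -2
```

```text
force: [0.9, -0.3, -0.7]
clk 9.8 tcp [0.5145 0.0486 0.1552] F [ 0.9 -0.3 -0.7] F_lane [ 0.6  0.8 -0.6] open 0.0193 q [-0.1   0.29  1.67  0.25  1.24 -0.3 ]
tcp lane mm [-0.5 -0.2 41.8]
force: [0.0, 0.2, 0.3]
clk 10.0 tcp [0.5156 0.0487 0.1553] F [0.  0.2 0.3] F_lane [-0.3  0.1  0.2] open 0.0191 q [-0.1   0.29  1.67  0.25  1.24 -0.29]
tcp lane mm [-0.5  0.8 41.8]
force: [-3.2, -0.7, 2.5]
clk 10.2 tcp [0.5158 0.0487 0.1553] F [-3.2 -0.7  2.5] F_lane [-0.3 -3.2  2.6] open 0.0188 q [-0.1   0.3   1.67  0.25  1.24 -0.29]
tcp lane mm [-0.5  1.  41.8]
```

```bash
python3 -m crank '[[[0,0,0,0,0,-0.05,0.9],[0,0,0,0,-1,0,0.9],[0,0,0,0,-1,0,0.9],[0,0,0,0,-1,0,0.9],[0,0,0,0,0,0,0.9]]]'|grep force; python3 go.py l 75 0.5 42|head -3;python3 -m crank '[[[0,0,0,0,-1,0,0.9],[0,0,0,0,-1,0,0.9],[0,0,0,0,0,0,0.9]]]'|grep force; python3 go.py l 75 0.5 42|head -3
```

```text
force: [-0.6, -0.0, -0.6]
clk 10.7 tcp [0.5186 0.0184 0.1476] F [-0.6 -0.  -0.6] F_lane [ 0.1 -0.6 -0.6] open 0.019 q [-0.16  0.31  1.66  0.25  1.24 -0.35]
tcp lane mm [31.   0.7 41.8]
shift tool cm [-0.01 -4.4  -0.01] rotvec deg [-0.03  0.08  0.2 ] shift after turn cm [-0.02 -4.4  -0.02]
force: [0.2, -0.3, -0.9]
clk 11.0 tcp [ 0.5206 -0.0007  0.1429] F [ 0.2 -0.3 -0.9] F_lane [ 0.5  0.2 -0.8] open 0.0192 q [-0.19  0.33  1.66  0.24  1.24 -0.39]
tcp lane mm [50.8  0.6 41.9]
shift tool cm [-0.01 -2.42 -0.01] rotvec deg [-0.    0.07  0.21] shift after turn cm [-0.01 -2.42 -0.01]
```

```bash
python3 -m crank '[[[0,0,0,0.03,-1,0,0.9],[0,0,0,0,-1,0,0.9],[0,0,0,0,0,0,0.9]]]'|grep force; python3 go.py l 75 0.5 42|head -2;python3 -m crank '[[[0,0,0,0,-1,0,0.9],[0,0,0,0,-1,0,0.9],[0,0,0,0,0,0,0.9]]]'|grep force; python3 go.py l 75 0.5 42|head -2;python3 -m crank '[[[0,0,0,0,-1,0,0.9],[0,0,0,0,-1,0,0.9],[0,0,0,0,0,0,0.9]]]'|grep force; python3 go.py l 75 0.5 42|head -2
```

```text
force: [-0.2, -0.4, -0.8]
clk 11.3 tcp [ 0.5226 -0.0199  0.1378] F [-0.2 -0.4 -0.8] F_lane [ 0.6 -0.2 -0.6] open 0.019 q [-0.23  0.34  1.65  0.24  1.24 -0.42]
tcp lane mm [70.7  0.7 41.6]
force: [0.4, 0.0, -0.2]
clk 11.6 tcp [ 0.5247 -0.0393  0.1331] F [ 0.4  0.  -0.2] F_lane [ 0.   0.4 -0.2] open 0.0189 q [-0.26  0.36  1.64  0.24  1.24 -0.45]
tcp lane mm [90.7  0.7 41.7]
force: [1.5, 0.7, -0.8]
clk 11.9 tcp [ 0.5269 -0.0586  0.1284] F [ 1.5  0.7 -0.8] F_lane [-0.3  1.5 -0.9] open 0.0192 q [-0.29  0.38  1.62  0.24  1.24 -0.49]
tcp lane mm [110.7   0.8  41.8]
```

```bash
python3 -m crank '[[[0,0,0,0,-1,0,0.9],[0,0,0,0,-1,0,0.9],[0,0,0,0,0,0,0.9]]]'|grep force; python3 go.py l 75 0.5 42|head -2;python3 -m crank '[[[0,0,0,0,-1,0,0.9],[0,0,0,0,-0.8,0,0.9],[0,0,0,0,0,0,0.9]]]'|grep force; python3 go.py l 75 0.5 42|head -2;python3 -m crank '[[[0,0,0,0,-0.3,0,0.9],[0,0,0,0,0,0,0.9]]]'|grep force; python3 go.py l 75 0.5 42|head -2
```

```text
force: [1.3, -1.2, -1.2]
clk 12.2 tcp [ 0.5289 -0.078   0.1236] F [ 1.3 -1.2 -1.2] F_lane [ 1.6  1.2 -0.9] open 0.0191 q [-0.33  0.4   1.61  0.23  1.24 -0.52]
tcp lane mm [130.8   0.9  41.9]
force: [2.0, -1.6, -1.8]
clk 12.5 tcp [ 0.5307 -0.0952  0.1194] F [ 2.  -1.6 -1.8] F_lane [ 2.2  1.8 -1.3] open 0.0191 q [-0.35  0.42  1.59  0.23  1.25 -0.54]
tcp lane mm [148.6   0.9  42. ]
force: [0.2, 0.1, -1.2]
clk 12.7 tcp [ 0.5309 -0.0972  0.1189] F [ 0.2  0.1 -1.2] F_lane [ 0.2  0.2 -1.2] open 0.0191 q [-0.36  0.42  1.59  0.23  1.25 -0.55]
tcp lane mm [150.7   0.9  42. ]
```

```bash
for k in 1; do python3 -m crank '[[[0,0,0,0,-0.2,0,0.9],[0,0,0,0,0,0,0.9]]]'|grep force; python3 go.py l 75 0.5 42|head -2;python3 -m crank '[[[0,0,0,0,-0.2,0,0.9],[0,0,0,0,0,0,0.9]]]'|grep force; python3 go.py l 75 0.5 42|head -2;python3 -m crank '[[[0,0,0,0,-0.15,0,0.9],[0,0,0,0,0,0,0.9]]]'|grep force; python3 go.py l 75 0.5 42|head -2; done
```

```text
force: [1.5, 0.5, -1.4]
clk 12.9 tcp [ 0.5311 -0.0989  0.1185] F [ 1.5  0.5 -1.4] F_lane [-0.   1.6 -1.4] open 0.0187 q [-0.36  0.42  1.59  0.23  1.25 -0.55]
tcp lane mm [152.5   0.9  42. ]
force: [1.8, 1.2, -0.6]
clk 13.1 tcp [ 0.5314 -0.101   0.118 ] F [ 1.8  1.2 -0.6] F_lane [-0.9  1.9 -0.8] open 0.0187 q [-0.36  0.42  1.59  0.23  1.25 -0.55]
tcp lane mm [154.6   0.9  42.1]
force: [1.3, 1.2, 0.1]
clk 13.3 tcp [ 0.5315 -0.1025  0.1176] F [1.3 1.2 0.1] F_lane [-1.   1.4 -0.2] open 0.0189 q [-0.37  0.42  1.59  0.23  1.25 -0.56]
tcp lane mm [156.1   0.9  42. ]
```

Run:
```python
from workcell import vision
import cv2,numpy as np
a=vision.get_image("top")["image"][130:220,230:350];b=vision.get_image("scene")["image"][150:250,220:320]
cv2.imwrite("pics/p4.png",np.hstack([cv2.resize(a,(400,300),interpolation=cv2.INTER_CUBIC),cv2.resize(b,(300,300),interpolation=cv2.INTER_CUBIC)]))
```

```text
(no output)
```

View pics/p4.png

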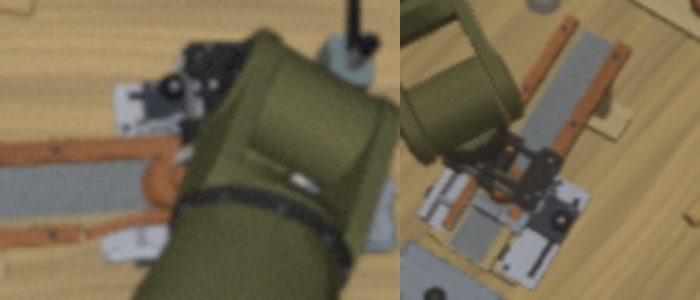

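The blank is in the shoe, a few millimetres uphill of the stop finger. I'll take 1 mm steps now.

```bash
python3 -m crank '[[[0,0,0,0.03,-0.1,0,0.9],[0,0,0,0,0,0,0.9]]]'|grep force; python3 go.py l 75 0.5 42|head -2;python3 -m crank '[[[0,0,0,0,-0.1,0,0.9],[0,0,0,0,0,0,0.9]]]'|grep force; python3 go.py l 75 0.5 42|head -2;python3 -m crank '[[[0,0,0,0,-0.1,0,0.9],[0,0,0,0,0,0,0.9]]]'|grep force; python3 go.py l 75 0.5 42|head -2
```

```text
force: [1.3, 2.1, 0.6]
clk 13.6 tcp [ 0.5316 -0.1032  0.1172] F [1.3 2.1 0.6] F_lane [-2.1  1.5  0.1] open 0.0189 q [-0.37  0.42  1.59  0.23  1.25 -0.56]
tcp lane mm [157.    0.9  41.8]
force: [0.1, 1.1, 1.5]
clk 13.8 tcp [ 0.5317 -0.1042  0.1169] F [0.1 1.1 1.5] F_lane [-1.4  0.2  1.2] open 0.0191 q [-0.37  0.43  1.59  0.23  1.25 -0.56]
tcp lane mm [158.1   0.9  41.8]
force: [0.5, 1.4, 1.8]
clk 14.0 tcp [ 0.5318 -0.1052  0.1167] F [0.5 1.4 1.8] F_lane [-1.8  0.7  1.5] open 0.0194 q [-0.37  0.43  1.58  0.23  1.25 -0.56]
tcp lane mm [159.1   0.9  41.8]
```

```bash
python3 -m crank '[[[0,0,0,0,-0.1,0,0.9],[0,0,0,0,0,0,0.9]]]'|grep force; python3 go.py l 75 0.5 42|head -2;python3 -m crank '[[[0,0,0,0,-0.1,0,0.9],[0,0,0,0,0,0,0.9]]]'|grep force; python3 go.py l 75 0.5 42|head -2
```

```text
force: [-0.0, 2.5, 4.1]
clk 14.2 tcp [ 0.5319 -0.1062  0.1165] F [-0.   2.5  4.1] F_lane [-3.4  0.2  3.4] open 0.019 q [-0.37  0.43  1.58  0.23  1.25 -0.56]
tcp lane mm [160.1   0.9  41.9]
force: [-0.1, 2.1, 4.6]
clk 14.4 tcp [ 0.532  -0.1072  0.1162] F [-0.1  2.1  4.6] F_lane [-3.1  0.2  4. ] open 0.0193 q [-0.37  0.43  1.58  0.23  1.25 -0.56]
tcp lane mm [161.1   0.9  41.9]
```

```bash
python3 -m crank '[[[0,0,0,-0.03,-0.07,0,0.9],[0,0,0,0,0,0,0.9]]]'|grep force; python3 go.py l 75 0.5 42|head -2;python3 -m crank '[[[0,0,0,0,-0.07,0,0.9],[0,0,0,0,0,0,0.9]]]'|grep force; python3 go.py l 75 0.5 42|head -2
```

```text
force: [1.6, 1.0, -0.1]
clk 14.6 tcp [ 0.5321 -0.1081  0.116 ] F [ 1.6  1.  -0.1] F_lane [-0.8  1.7 -0.3] open 0.0191 q [-0.37  0.43  1.58  0.23  1.25 -0.56]
tcp lane mm [162.    0.8  41.9]
force: [2.4, 0.3, -1.8]
clk 14.8 tcp [ 0.5321 -0.1087  0.1159] F [ 2.4  0.3 -1.8] F_lane [ 0.4  2.4 -1.7] open 0.0189 q [-0.38  0.43  1.58  0.23  1.25 -0.57]
tcp lane mm [162.6   0.8  41.9]
```

```bash
python3 -m crank '[[[0,0,0,0,-0.06,0,0.9],[0,0,0,0,0,0,0.9]]]'|grep force; python3 go.py l 75 0.5 42|head -2;python3 -m crank '[[[0,0,0,0,-0.06,0,0.9],[0,0,0,0,0,0,0.9]]]'|grep force; python3 go.py l 75 0.5 42|head -2
```

```text
force: [2.9, 1.3, -1.7]
clk 15.0 tcp [ 0.5322 -0.1092  0.1159] F [ 2.9  1.3 -1.7] F_lane [-0.6  3.  -1.9] open 0.0186 q [-0.38  0.43  1.58  0.23  1.25 -0.57]
tcp lane mm [163.1   0.8  42. ]
force: [1.8, 1.6, -0.6]
clk 15.2 tcp [ 0.5322 -0.1097  0.1158] F [ 1.8  1.6 -0.6] F_lane [-1.2  1.9 -0.9] open 0.0187 q [-0.38  0.43  1.58  0.23  1.25 -0.57]
tcp lane mm [163.7   0.9  42. ]
```

```bash
python3 -m crank '[[[0,0,0,0,-0.06,0,0.9],[0,0,0,0,0,0,0.9]]]'|grep force; python3 go.py l 75 0.5 42|head -2
```

```text
force: [1.7, 1.8, -1.2]
clk 15.4 tcp [ 0.5323 -0.1103  0.1157] F [ 1.7  1.8 -1.2] F_lane [-1.2  1.9 -1.6] open 0.0192 q [-0.38  0.43  1.58  0.23  1.25 -0.57]
tcp lane mm [164.3   0.8  42.1]
```

```bash
python3 -m crank '[[[0,0,0,0,-0.06,0,0.9],[0,0,0,0,0,0,0.9]]]'|grep force; python3 go.py l 75 0.5 42|head -2
```

```text
force: [2.4, 1.7, -0.5]
clk 15.6 tcp [ 0.5324 -0.1109  0.1155] F [ 2.4  1.7 -0.5] F_lane [-1.2  2.6 -0.8] open 0.0188 q [-0.38  0.43  1.58  0.23  1.25 -0.57]
tcp lane mm [164.9   0.9  42.1]
```

```bash
python3 -m crank '[[[0,0,0,0,-0.06,0,0.9],[0,0,0,0,0,0,0.9]]]'|grep force; python3 go.py l 75 0.5 42|head -2
```

```text
force: [2.1, 1.3, -0.3]
clk 15.8 tcp [ 0.5325 -0.1115  0.1154] F [ 2.1  1.3 -0.3] F_lane [-1.   2.2 -0.5] open 0.0186 q [-0.38  0.43  1.58  0.22  1.25 -0.57]
tcp lane mm [165.5   0.9  42.1]
```

```bash
python3 -m crank '[[[0,0,0,0,-0.06,0,0.9],[0,0,0,0,0,0,0.9]]]'|grep force; python3 go.py l 75 0.5 42|head -2
```

```text
force: [1.7, 1.2, 0.7]
clk 16.0 tcp [ 0.5325 -0.1121  0.1152] F [1.7 1.2 0.7] F_lane [-1.1  1.8  0.4] open 0.0193 q [-0.38  0.43  1.58  0.22  1.25 -0.57]
tcp lane mm [166.1   0.9  42.1]
```

```bash
python3 -m crank '[[[0,0,0,0,-0.06,0,0.9],[0,0,0,0,0,0,0.9]]]'|grep force; python3 go.py l 75 0.5 42|head -2
```

```text
force: [1.7, 1.4, -0.4]
clk 16.2 tcp [ 0.5325 -0.1126  0.1151] F [ 1.7  1.4 -0.4] F_lane [-1.1  1.9 -0.7] open 0.0191 q [-0.38  0.44  1.58  0.22  1.25 -0.57]
tcp lane mm [166.6   0.9  42. ]
```

Run:
```python
from workcell import vision
import cv2,numpy as np
b=vision.get_image("scene")["image"][180:240,235:295]
cv2.imwrite("pics/p5.png",cv2.resize(b,(600,600),interpolation=cv2.INTER_CUBIC))
```

```text
(no output)
```

View pics/p5.png

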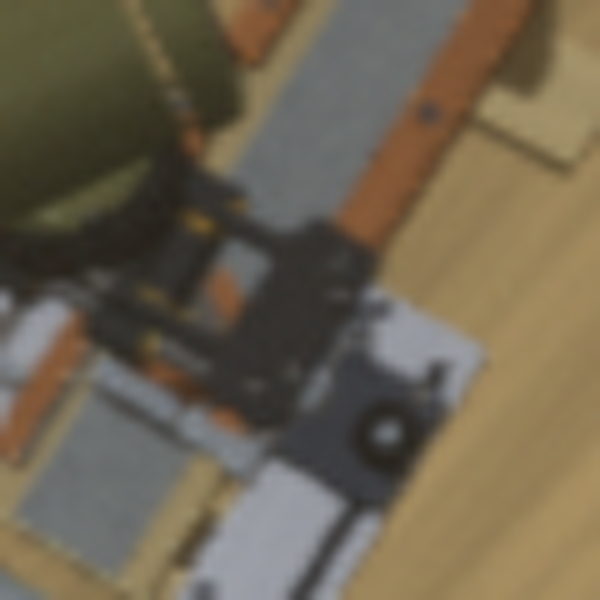

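```bash
python3 -m crank '[[[0,0,0,0,-0.06,0,0.9],[0,0,0,0,0,0,0.9]]]'|grep force; python3 go.py l 75 0.5 42|head -2
```

```text
force: [1.5, 4.3, 1.0]
clk 16.45 tcp [ 0.5326 -0.1129  0.115 ] F [1.5 4.3 1. ] F_lane [-4.3  1.9 -0. ] open 0.0188 q [-0.38  0.44  1.58  0.23  1.25 -0.57]
tcp lane mm [167.    0.9  42.1]
```

```bash
python3 -m crank '[[[0,0,0,0,-0.05,0,0.9],[0,0,0,0,0,0,0.9]]]'|grep force; python3 go.py l 75 0.5 42|head -2
```

```text
force: [0.7, 7.2, 3.5]
clk 16.65 tcp [ 0.5327 -0.1131  0.115 ] F [0.7 7.2 3.5] F_lane [-7.7  1.5  1.7] open 0.0188 q [-0.38  0.44  1.58  0.23  1.25 -0.57]
tcp lane mm [167.2   0.9  42.1]
```

The force rises from 1 to 8 N over 0.2 mm at lane x = 167.2, so this is the stop. I'll make sure the blank is flat on the floor, then open.

```bash
python3 -m crank '[[[0,0,0,0.04,0,0,0.9],[0,0,0,0,0,0,0.9]]]'|grep force; python3 go.py l 75 0.5 42|head -2
```

```text
force: [0.3, 6.9, 4.6]
clk 16.85 tcp [ 0.5327 -0.1131  0.1148] F [0.3 6.9 4.6] F_lane [-7.7  1.   2.8] open 0.0188 q [-0.38  0.44  1.58  0.23  1.25 -0.57]
tcp lane mm [167.2   0.9  41.9]
```

```bash
python3 -m crank '[[[0,0,0,0,0,0,0.6],[0,0,0,0,0,0,0.6],[0,0,0,0,0,0,0.6],[0,0,0,0,0,0,0.6]]]'|grep -E "force|open"; python3 go.py l 75 0.5 42|head -2
python3 -m crank '[[[0,0,0,-1,0,0,0.6],[0,0,0,-2,0,0,0.6],[0,0,0,-4,0,0,0.6],[0,0,0,-4,0,0,0.6],[0,0,0,-2,3,0,0.6],[0,0,0,-2,4,0,0.6],[0,0,0,0,4,0,0.6],[0,0,0,0,0,0,0.6]]]'|grep -E "force|open"
python3 -m crank '[[[0,0,0,0,5,0,0.6],[0,0,0,0,5,0,0.6],[0,0,0,0,5,0,0.6],[0,0,0,0,5,0,0.6],[0,0,0,0,5,0,0.6],[0,0,0,0,0,0,0.6]]]'|grep -E "force|open"
cat > look.py <<'E'
from h import *
from workcell import vision
import sys
o=[]
for n,(u0,v0,u1,v1) in dict(top=(220,140,320,215),scene=(225,170,305,250)).items():
    d=vision.get_image(n);np.savez(f"{n}_{sys.argv[1]}.npz",**d);cv2.imwrite(f"pics/{n}_{sys.argv[1]}.png",d["image"])
    o.append(cv2.resize(d["image"][v0:v1,u0:u1],None,fx=(4 if n=="top" else 3.75)*1.0,fy=(4 if n=="top" else 3.75),interpolation=cv2.INTER_CUBIC))
cv2.imwrite(f"pics/l_{sys.argv[1]}.png",np.hstack([i[:300] for i in o]))
E
python3 look.py e1
```

```text
force: [-1.2, 0.1, -0.5]
opening: 0.0375
clk 17.25 tcp [ 0.5326 -0.1138  0.1144] F [-1.2  0.1 -0.5] F_lane [-0.1 -1.2 -0.5] open 0.0375 q [-0.38  0.44  1.58  0.22  1.25 -0.57]
tcp lane mm [167.9   0.8  41.7]
force: [0.0, -0.3, -0.4]
opening: 0.0376
force: [0.2, -0.4, -0.6]
opening: 0.0379
```

View pics/l_e1.png

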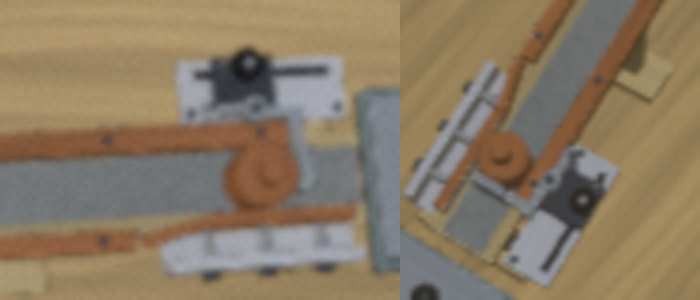

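View pics/scene_e1.png

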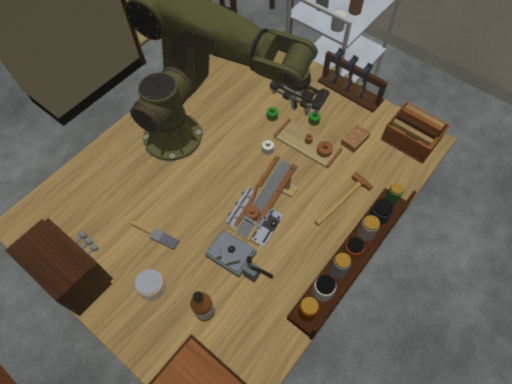

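Run:
```python
from h import *
T=np.load("T.npy")
for n in("top","scene"):
    d=load(n+"_e1.npz");d0=load(n+"0.npz")
    L=(cloud(d)-T[:3,3])@T[:3,:3]*1e3;L0=(cloud(d0)-T[:3,3])@T[:3,:3]*1e3
    m=(abs(L[...,0]-167)<32)&(abs(L[...,1])<26)&(L[...,2]>52)&(L[...,2]<70);print(n,"spigot",L[m].mean(0).round(1),m.sum(),np.median(L[m][:,2]).round(1))
    for lab,Q in(("now",L),("before",L0)):
        m=(Q[...,0]>180)&(Q[...,0]<215)&(abs(Q[...,1])<10)&(Q[...,2]>28)&(Q[...,2]<50);print(lab,"finger x",np.percentile(Q[m][:,0],[5,50,95]).round(1),m.sum())
    f=10;c=np.array(proj(d,(T@[.18,.0,.03,1])[:3])).astype(int);u0,v0=c-20
    def crop(dd): return cv2.resize(dd["image"][v0:v0+40,u0:u0+40],None,fx=10,fy=10,interpolation=cv2.INTER_CUBIC)
    im=crop(d)
    for (r,z,col) in((25,40,(0,255,255)),(10,60,(255,255,0))):
        P=[]
        for t in np.linspace(0,6.28,60):
            u,v=proj(d,(T@[.1675+r/1e3*np.cos(t),.001+r/1e3*np.sin(t),z/1e3,1])[:3]);P.append([(u-u0+.5)*f,(v-v0+.5)*f])
        cv2.polylines(im,[np.int32(P)],True,col,1)
    cv2.imwrite(f"pics/z_{n}.png",np.hstack([im,crop(d0)]))
    # diff elsewhere
    g=cv2.absdiff(d["image"],d0["image"]).max(2);print("board area diff",g[160:255,130:170].mean() if n=="top" else "")
```

```text
top spigot [161.5   0.8  59.4] 38 59.4
now finger x [181.7 188.5 196.4] 36
before finger x [186.8 189.2 196.1] 30
board area diff 61.60184210526316
scene spigot [162.9   3.8  60. ] 29 59.9
now finger x [180.9 190.1 197.4] 29
before finger x [189.1 193.1 197.6] 15
board area diff
```

View pics/z_top.png

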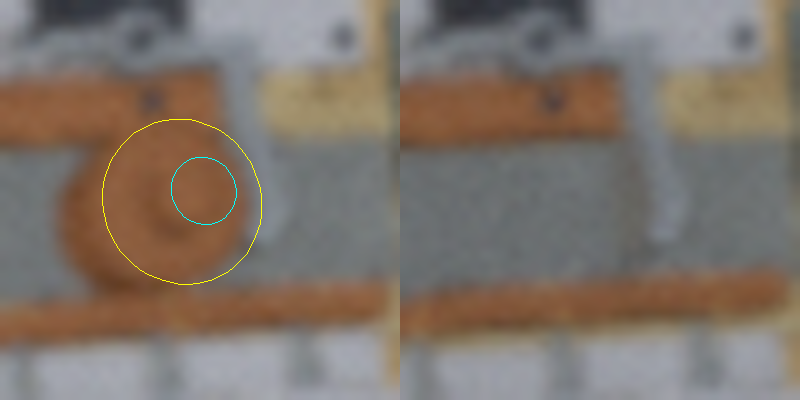

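View pics/z_scene.png

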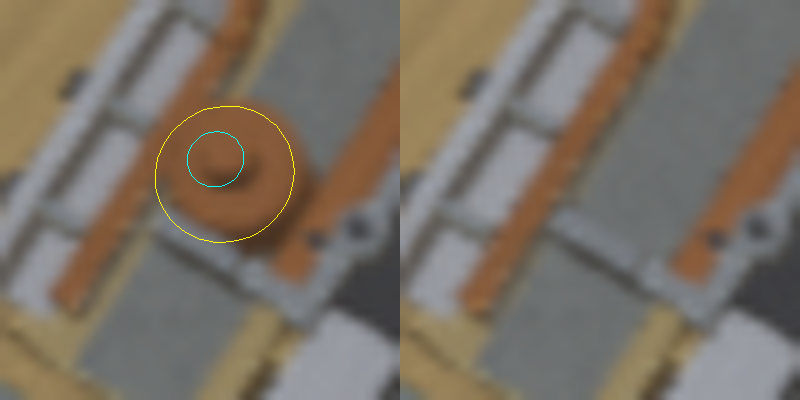

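View pics/top_e1.png

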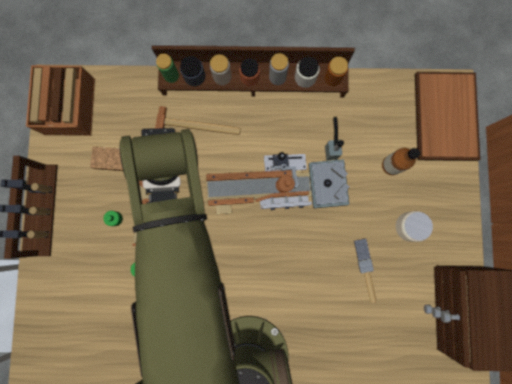

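The cameras put the blank's axis at x ≈ 162–163. The finger hasn't moved and its face is near 187, so that fits contact, but the gripper read 167. I'll compare with the crop taken just before release.

Run:
```python
import cv2,numpy as np
b=cv2.imread("pics/scene_e1.png")[180:240,235:295]
cv2.imwrite("pics/p6.png",np.hstack([cv2.resize(cv2.imread("pics/p5.png"),(400,400)),cv2.resize(b,(400,400),interpolation=cv2.INTER_CUBIC)]))
```

```text
(no output)
```

View pics/p6.png

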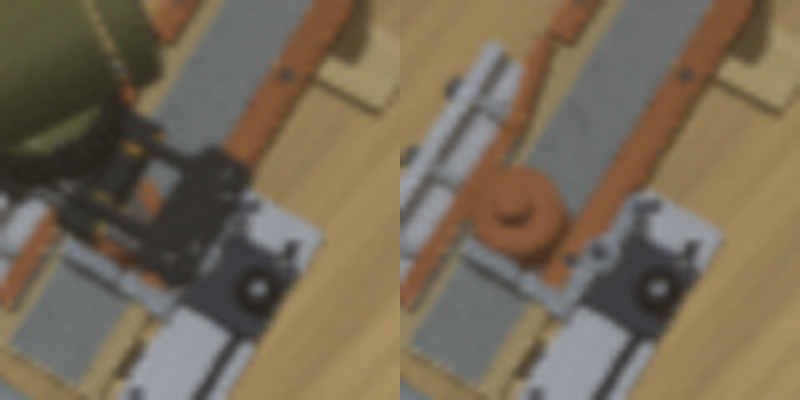

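It looks in contact in both crops. To confirm, I'll press gently on the body from behind with shut fingers, low down.

```bash
python3 go.py l 105 2 120
```

```text
clk 18.75 tcp [0.4992 0.1986 0.3461] F [ 0.4 -0.9  0.4] F_lane [0.9 0.3 0.6] open 0.0375 q [0.19 0.17 1.37 0.24 1.57 0.09]
tcp lane mm [-192.9    0.2  190.5]
shift tool cm [  7.17 -29.76   0.09] rotvec deg [0.15 0.07 0.23] shift after turn cm [  7.05 -29.79   0.18]
```

```bash
python3 -m crank '[[[0,0,0,0,-4.8,0,1],[0,0,0,0,-4.8,0,1],[0,0,0,0,-4.8,0,1],[0,0,0,0,-4.8,0,1],[0,0,0,2,-4.5,0,1],[0,0,0,2,-4.1,0,1],[0,0,0,3,-2,0.1,1],[0,0,0,0,0,0,1]]]'|grep -E "force|open"; python3 go.py l 105 2.5 20
```

```text
force: [-0.1, 0.8, 0.5]
opening: 0.0003
clk 19.55 tcp [ 0.5271 -0.0753  0.2027] F [-0.1  0.8  0.5] F_lane [-0.9 -0.1  0.3] open 0.0003 q [-0.32  0.32  1.53  0.22  1.41 -0.47]
tcp lane mm [108.9  -0.6 118. ]
shift tool cm [9.79 0.4  0.35] rotvec deg [-0.29 -0.26  0.04] shift after turn cm [9.8  0.39 0.31]
```

```bash
python3 -m crank '[[[0,0,0,2,0.4,0.3,1],[0,0,0,2,0,0,1],[0,0,0,2,0,0,1],[0,0,0,0,0,0,1]]]'|grep -E "force|open"; python3 go.py l 105 2.5 22;python3 -m crank '[[[0,0,0,2,0,0,1],[0,0,0,1.5,0,0,1],[0,0,0,0,0,0,1]]]'|grep -E "force|open"; python3 go.py l 105 2.5 22
```

```text
force: [0.2, -0.3, 0.0]
opening: 0.0005
clk 19.95 tcp [ 0.5296 -0.0537  0.1491] F [ 0.2 -0.3  0. ] F_lane [0.3 0.1 0.1] open 0.0005 q [-0.28  0.36  1.6   0.23  1.29 -0.47]
tcp lane mm [101.2   4.   60.8]
shift tool cm [ 3.89 -0.37 -0.15] rotvec deg [ 0.04 -0.05  0.14] shift after turn cm [ 3.88 -0.38 -0.15]
force: [0.9, -0.0, 0.8]
opening: 0.0005
clk 20.25 tcp [ 0.5293 -0.0457  0.1161] F [ 0.9 -0.   0.8] F_lane [-0.1  0.9  0.8] open 0.0005 q [-0.27  0.39  1.64  0.24  1.21 -0.47]
tcp lane mm [101.5   4.6  26.8]
shift tool cm [ 0.49 -0.34 -0.21] rotvec deg [0.06 0.03 0.17] shift after turn cm [ 0.48 -0.35 -0.21]
```

```bash
python3 -m crank '[[[0,0,0,0.3,0,-0.2,1],[0,0,0,0,-1,0,1],[0,0,0,0,-1,0,1],[0,0,0,0,0,0,1]]]'|grep -E "force"; python3 go.py l 130 2.5 22|head -2;python3 -m crank '[[[0,0,0,0,-0.3,0,1],[0,0,0,0,0,0,1]]]'|grep force; python3 go.py l 130 2.5 22|head -2;python3 -m crank '[[[0,0,0,0,-0.2,0,1],[0,0,0,0,0,0,1]]]'|grep force; python3 go.py l 130 2.5 22|head -2
```

```text
force: [0.2, 1.5, 0.9]
clk 20.65 tcp [ 0.5297 -0.0662  0.1081] F [0.2 1.5 0.9] F_lane [-1.7  0.3  0.6] open 0.0006 q [-0.31  0.41  1.63  0.24  1.21 -0.51]
tcp lane mm [123.3   2.9  24.1]
force: [0.5, -0.4, 0.3]
clk 20.85 tcp [ 0.5299 -0.0679  0.1072] F [ 0.5 -0.4  0.3] F_lane [0.4 0.5 0.4] open 0.0006 q [-0.31  0.41  1.63  0.24  1.21 -0.51]
tcp lane mm [125.1   2.9  23.6]
force: [-0.1, -1.1, 0.3]
clk 21.05 tcp [ 0.53   -0.0695  0.1068] F [-0.1 -1.1  0.3] F_lane [ 0.9 -0.2  0.6] open 0.0004 q [-0.31  0.42  1.63  0.24  1.21 -0.51]
tcp lane mm [126.8   2.9  23.5]
```

```bash
python3 -m crank '[[[0,0,0,0,-0.1,0,1],[0,0,0,0,0,0,1]]]'|grep force; python3 go.py l 130 2.5 22|head -2;python3 -m crank '[[[0,0,0,0,-0.07,0,1],[0,0,0,0,0,0,1]]]'|grep force; python3 go.py l 130 2.5 22|head -2
```

```text
force: [-0.6, -0.2, -0.1]
clk 21.25 tcp [ 0.5302 -0.0704  0.1065] F [-0.6 -0.2 -0.1] F_lane [ 0.1 -0.6 -0. ] open 0.0004 q [-0.31  0.42  1.63  0.24  1.21 -0.51]
tcp lane mm [127.8   2.9  23.6]
force: [-0.4, 2.1, 0.8]
clk 21.45 tcp [ 0.5302 -0.0708  0.1064] F [-0.4  2.1  0.8] F_lane [-2.3 -0.2  0.2] open 0.0009 q [-0.31  0.42  1.62  0.24  1.21 -0.52]
tcp lane mm [128.2   2.9  23.5]
```

```bash
python3 -m crank '[[[0,0,0,0,-0.06,0,1],[0,0,0,0,0,0,1]]]'|grep force; python3 go.py l 130 2.5 22|head -2
```

```text
force: [-1.1, 6.0, 3.4]
clk 21.65 tcp [ 0.5302 -0.0711  0.1063] F [-1.1  6.   3.4] F_lane [-6.7 -0.4  1.8] open 0.0005 q [-0.31  0.42  1.62  0.24  1.21 -0.52]
tcp lane mm [128.5   2.8  23.5]
```

```bash
python3 -m crank '[[[0,0,0,0,-0.06,0,1],[0,0,0,0,0,0,1]]]'|grep force; python3 go.py l 130 2.5 22|head -2
```

```text
force: [-1.1, 8.3, 2.9]
clk 21.85 tcp [ 0.5301 -0.0713  0.1062] F [-1.1  8.3  2.9] F_lane [-8.8 -0.2  0.8] open 0.0002 q [-0.31  0.42  1.62  0.24  1.21 -0.52]
tcp lane mm [128.7   2.8  23.5]
```

The blank resists at 8.8 N with no travel, well above the 4 N shoe drag, so it is hard against the stop. Backing off now.

```bash
python3 -m crank '[[[0,0,0,0,0.3,0,1],[0,0,0,0,1.5,0,1],[0,0,0,-3,0.3,0,1],[0,0,0,-4,0,0,1],[0,0,0,-4,0,0,1],[0,0,0,-4,3,0,1],[0,0,0,0,4.5,0,1],[0,0,0,0,4.5,0,1]]]'|grep -E "force"
python3 -m crank '[[[0,0,0,0,4.5,-1.5,1],[0,0,0,0,4.5,-1.5,1],[0,0,0,0,4.5,-1.5,1],[0,0,0,0,4.5,-1.5,1],[0,0,0,0,4.5,-1.5,1],[0,0,0,0,4.5,-1.5,1],[0,0,0,0,0,0,1]]]'|grep force; python3 go.py l 0 0 20|head -1; python3 look.py e2
```

```text
force: [1.4, -0.7, -0.8]
force: [0.5, -0.6, -0.9]
clk 23.35 tcp [0.3996 0.2836 0.3515] F [ 0.5 -0.6 -0.9] F_lane [ 0.9  0.5 -0.7] open 0.0004 q [0.42 0.03 1.52 0.23 1.52 0.3 ]
```

View pics/l_e2.png

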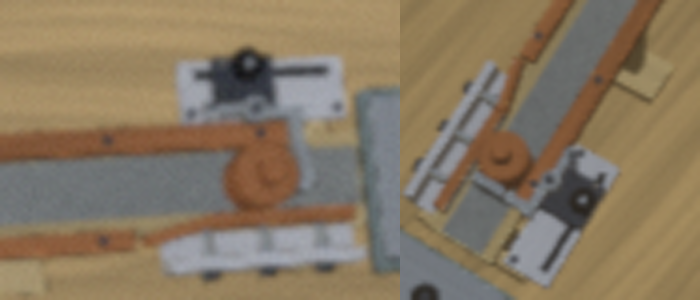

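View pics/scene_e2.png

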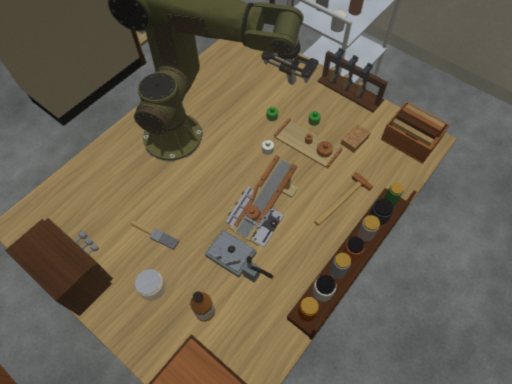

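Run:
```python
from h import *
from workcell import env
T=np.load("T.npy")
for n in("top","scene"):
    L=(cloud(load(n+"_e2.npz"))-T[:3,3])@T[:3,:3]*1e3
    m=(abs(L[...,0]-167)<32)&(abs(L[...,1])<26)&(L[...,2]>52)&(L[...,2]<70);print(n,"spigot",L[m].mean(0).round(1))
a=cv2.imread("pics/scene0.png").astype(int);b=cv2.imread("pics/scene_e2.png").astype(int)
g=(abs(a-b).max(2)>45).astype(np.uint8);g[:110]=0
k,l,s,c=cv2.connectedComponentsWithStats(g)
print([x.tolist() for x in s[1:] if x[4]>6])
print(env.close_job())
```

```text
top spigot [161.4   0.5  58.7]
scene spigot [162.3   3.   59.3]
[[53, 110, 30, 15, 179], [15, 110, 97, 128, 5014], [134, 110, 15, 21, 196], [185, 110, 38, 30, 733], [289, 125, 6, 5, 23], [286, 129, 12, 9, 68], [247, 206, 13, 15, 128]]
the job is handed in; nothing more can be done
None
```

The 50 mm blank is in the chute, flat and spigot up, resting against the stop finger, and I've handed the job in after about 23 s of the 64 s. I gripped it by the spigot, laid it at the loading spot, regripped it and slid it past the shoe. The feed brought it onto the stop at about 8 N. After letting go, I pressed once more from behind with shut fingers. It held at 8.8 N without moving, well above the shoe's drag and below the 14 N at which the finger swings open.

- **Position:** both cameras put the spigot axis at lane x ≈ 162 mm, top about 59 mm above the floor. That fits the stop finger's face, seen near 187–190 mm, and the press from behind, which gave about 161 mm. I saw no shift in the finger.
- **Other things on the bench:** the before/after comparison in the scene camera covered most of the bench, not the strip behind the arm. It showed changes only at the arm, the blank's old place and the seated blank. The arm is clear and touching nothing.
- **One disagreement:** at the stop the gripper read x = 167 mm while the blank's axis is about 162 mm. The blank probably sat about 5 mm off-centre along the pads. I did not find out why. It is also why I did the extra press from behind.

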